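# Make up the glass-door and counter cleaning kits

## Robot

A 6-joint arm with a two-finger parallel gripper is mounted at the origin on the work surface. World frame = base frame: x ahead of the robot, y to its left, z up, the work surface at z = 0. Lengths are in mm, angles in rad, forces in N, time in s.
With the tool pointing down it reaches from about 350 to 975 mm from the base axis. Payload 7.1 kg.
Tool frame: the origin (TCP) lies midway between the tips of the shut fingers; the grasp point (between the pads) lies 19 mm behind it (ctrl.grasp_offset is the distance from the TCP to the grasp point, in mm); z points along the fingers, y is the line along which they close (so a half turn about z gives the same grasp; the last joint's range is limited). The gripper opens to 88 mm and grips with 3 to 60 N. Pads are 20 mm wide; open, the fingers measure 115 mm over their backs; the gripper's body (75 mm by 178 mm) begins 61 mm behind the grasp point.
Start: joints at [1.228, 0.423, 1.63, -0, 1.089, -0.019], TCP at [198.825, 592.514, 222.675] pointing down, gripper open.
Joint ranges: [-3, 3], [-0.9, 2.11], [0.09, 2.58], [-1.31, 4.45], [0.11, 2.69], [-2.54, 2.54]. Speed limits (rad/s): [2.39, 2.39, 3.01, 3.14, 3.14, 3.14].

## Interface

Orientations are given as a rotation vector (axis times angle).
In Python, from workcell import ctrl gives the robot as it stands. The module is installed in compiled form; this text tells all that it offers.
- The arm moves only by the tool servo_tool, never from a script. Its argument "rows" is a list of rows, each a list of 7 numbers: the turn, a rotation vector about the tool's x, y, z as a fraction of full scale, then the shift along the tool's x, y, z as a fraction of full scale, then the finger opening in mm, from 0 to 87.8. A call has 1 to 10 rows; each row is the pose to reach, as a shift and turn from the pose commanded when the call began, along the tool's axes at that moment; what a row does not reach only later rows make up. Full scale, the value 1, is 20 cm for a shift and 1.5 rad for a turn. A row lasts 1/8 s, in which the tool goes at most 62.5 mm and 10.7 degrees, less where a joint would pass 70% of its speed; a pose out of reach is approached as far as the arm can. A call with a number of a shift or a turn outside -1 to 1 is refused whole. A call with a gripper value outside its range is refused whole. The fingers move at their own pace and stop on an object; the grip force is fixed at half the most. Time passes only in rows, so rows that repeat a pose let the fingers close. It gives the time, the measured TCP pose, the force, the opening and the grip force at its end, in the units of the state.
- ctrl.get_obs(): the state, without advancing time (a new reading comes with each control period).
- ctrl.get_image(name): name is "side" or "top" or "wrist"; returns (picture, depth): 400x640x3 uint8, red, green, blue; 400x640 float32, mm along the optical axis (not along the pixel's ray), 0 where there is no reading.
- ctrl.camera_info(name): a dict with "intrinsics" (3x3 intrinsics, pixels), "k1" (the pictures are not rectified: a ray, as slopes to the right and down, at radius r is drawn at 1 + k1 r^2 times it, then the intrinsics apply), "R" (3x3) and "t" (3): a world point X has camera coordinates R X + t. Camera axes: x right, y down, z forward; pixel columns grow to the right and rows downward; lengths in mm; the calibration is good to about 2 mm. A picture is of the moment at which its call begins: read the wrist's pose just before it. camera_info takes no time and is no camera call; for the wrist camera it gives the pose at the moment of the call.
- ctrl.close_job(): hands the job in; it is judged then, once.
The state is a dict: "t": time; "qpos": joint angles; "qvel": joint speeds; "joint_torque": joint torques, N m; "ee_pos": TCP position; "orientation": TCP orientation; "ft_force": force on the tool from outside, world axes, zero at the start; "moment": the same for the moment, N m; "width": finger opening in mm; "grasp_force": force on a finger pad.
Only numpy, scipy, OpenCV 4.12 (cv2) and the standard library are available. Lean on these libraries where they do the work, as an engineer would, in place of code of your own. Each camera call takes 0.05 s, during which the arm holds its last target. There are 200 camera calls.

## Task

Make up the shop's two cleaning kits. Glass-door kit, in the long tray with two bays: stand the trigger spray in the small bay and lay the glass scraper in the long bay; counter kit, in the squarish tray with three bays: set the scrubbing brush, handle up, in the long bay, the polish tin in the larger of the two short bays and the tall aerosol can in the smaller one, everything flat on the tray floor inside its bay and upright. Never let the trigger spray or the aerosol can tip over, and leave the desk bell, the tape dispenser and the pen pot where they are.

Things in the scene. Friction and masses are not known exactly. Their poses are not given: they have to be found in the camera images.
- tray_two: Long grey plastic tray for the glass-door kit, 240 (x) x 90 (y) mm, fixed. Origin: centre of its underside, z up. 3 mm walls and divider, all 22 mm high; things rest on its floor at z = 4 mm. Long bay 155 x 84 mm inside, centred at (-39.5, 0) mm; small bay 76 x 84 mm centred at (79, 0) mm. Stands on either side of the counter, turned up to 15 degrees.
- tray_three: Squarish grey plastic tray for the counter kit, 165 (x) x 173 (y) mm, fixed. Origin: centre of its underside, z up. 3 mm walls and dividers, all 22 mm high; things rest on its floor at z = 4 mm. Long bay 159 (x) x 76 (y) mm inside, centred at (0, -45.5) mm; larger short bay 88 x 88 mm at (-35.5, 39.5); smaller short bay 68 (x) x 88 (y) mm at (45.5, 39.5). Turned up to 15 degrees.
- spray: Trigger spray bottle, loose, standing, 160 g: pale round body 52 mm in diameter up to z = 78 mm, tapering to a 24 mm neck with a 29 mm collar, then a white head 24 mm wide (y) from x = -20 to +42 and z = 118 to 150 mm; nozzle to +x, trigger under it. Origin: centre of its underside, on the bottle's axis; z up. The head can be gripped across y, above the origin.
- can: Aerosol can, loose, standing, about 160 g: cylinder 45 mm in diameter, 130 mm tall, steel and white with a black cap of the same diameter (top 32 mm). Origin: centre of its underside; z up.
- tin: Polish tin, loose, standing, about 140 g: squat round metal tin 62 mm in diameter (lid band 63 mm), 50 mm tall. Origin: centre of its underside; z up.
- brush: Scrubbing brush, loose, bristles down, about 140 g: bristle block 18 mm high (rigid), a wooden block 134 (x) x 50 (y) mm up to z = 40 mm, and on that a wooden grip ridge 94 (x) x 24 (y) mm from z = 40 to 76 mm, centred. Origin: centre of the bristles' underside; z up, x along the brush. It may be set down either way round.
- scraper: Glass scraper, loose, lying flat, about 110 g: black handle 100 (x) x 26 (y) mm, 38 mm high, from x = -65 to +35 mm; at +x a low head 60 mm wide (y), 14 mm high, with a steel blade, up to x = +65 mm. Origin: on the underside, middle of its 130 mm length; z up. It may be set down either way round, with its underside down.
- bell: Bystander: brass desk bell on a black base 80 mm in diameter, 54 mm high, loose. Origin: centre of its underside. Leave it.
- dispenser: Bystander: black desk tape dispenser, 60 (x) x 130 (y) mm, 80 mm high, loose. Origin: centre of its underside. Leave it.
- penpot: Bystander: white ceramic pen pot 76 mm in diameter, 95 mm high, pens up to 145 mm, loose. Origin: centre of its underside. Leave it.
Not all that is in view belongs to the job. Leave any yellow look-alike of the can alone.

How it is judged (in metres and radians):
At the end, for the whole second after the job is handed in: Each thing lies inside its named bay (up to 12 mm or more off the bay's centre), its underside within 5 mm of the tray floor, within 7 degrees of its upright pose, brush and scraper along their bays (within 23 degrees), all released and at rest (x of spray in the frame of tray_two between 0.065 and 0.093 m and y of spray in the frame of tray_two between -0.018 and 0.018 m and z of each of spray, scraper in the frame of tray_two below 0.009 m and angle between each of spray, scraper, brush, tin, can's own z axis and vertical below 0.12 rad and linear speed of each of spray, scraper, brush, tin, can below 0.02 m/s and angular speed of each of spray, scraper, brush, tin, can below 0.2 rad/s and x of scraper in the frame of tray_two between -0.0545 and -0.0245 m and y of scraper in the frame of tray_two between -0.015 and 0.015 m and angle between the x axis of scraper and the x axis of tray_two, either way round below 0.4 rad and x of brush in the frame of tray_three between -0.015 and 0.015 m and y of brush in the frame of tray_three between -0.0605 and -0.0305 m and z of each of brush, tin, can in the frame of tray_three below 0.009 m and angle between the x axis of brush and the x axis of tray_three, either way round below 0.4 rad and x of tin in the frame of tray_three between -0.0505 and -0.0205 m and y of tin in the frame of tray_three between 0.0245 and 0.0545 m and x of can in the frame of tray_three between 0.0315 and 0.0595 m and y of can in the frame of tray_three between 0.0165 and 0.0625 m); the robot touches nothing.
It fails at once if the trigger spray or the aerosol can is tipped by more than 45 degrees (angle between any of spray, can's own z axis and vertical above 0.8 rad).
It fails at once if the desk bell is moved by more than 20 mm (distance of bell from where it was at the start of the episode above 0.02 m).
It fails at once if the tape dispenser is moved by more than 20 mm (distance of dispenser from where it was at the start of the episode above 0.02 m).
It fails at once if the pen pot is moved by more than 20 mm (distance of penpot from where it was at the start of the episode above 0.02 m).
It also fails if it takes over 136 s, if anything falls off the work surface, if the arm or the gripper's body presses on something with over 40 N, if the wrist force passes 120 N, or if a joint passes its speed limit or range.

## Working session

There is one attempt and no reset: what is moved stays moved. The work goes in short steps, Python scripts to look and compute and a tool call to move; the robot and the scene stay as the last step left them, time stands still between calls to the robot, and variables do not carry over. Pictures are saved under pics/ and viewed, at most 14 in all, crops included, and the job is handed in when it is done.

Besides the shell and the picture viewer there is one more tool, called after "Call:" in YAML: its name, and indented under it one key for each argument. servo_tool: Moves the arm, as the interface text tells. Its arguments: {"type":"object","properties":{"rows":{"type":"array","items":{"type":"array","items":{"type":"number"}}}},"required":["rows"]}

```bash
mkdir -p pics; cat > h.py <<'E'
import numpy as np, cv2
from workcell import ctrl
from scipy.spatial.transform import Rotation as Ro
def cloud(name):
    ci=ctrl.camera_info(name); im,d=ctrl.get_image(name)
    K=np.array(ci["intrinsics"],float);k1=ci["k1"]
    v,u=np.mgrid[0:400,0:640].astype(float)
    p=cv2.undistortPoints(np.stack([u.ravel(),v.ravel()],1)[:,None],K,np.array([k1,0,0,0.]))[:,0]
    z=d.ravel()
    X=np.c_[p*z[:,None],z]
    W=((X-np.array(ci["t"]))@np.array(ci["R"])).reshape(400,640,3)
    W[d==0]=np.nan
    return im,W
def save(n,im): cv2.imwrite('pics/'+n+'.png',cv2.cvtColor(im,cv2.COLOR_RGB2BGR))
E
python3 - <<'E'
from h import *
for n in("top","side"):
    im,W=cloud(n); save(n+'0',im); np.savez('/tmp/'+n+'0.npz',im=im,W=W)
    ci=ctrl.camera_info(n); print(n,-np.array(ci["R"]).T@np.array(ci["t"]))
print(ctrl.get_obs())
E
```

```text
top [ 415.49678714 -100.56380025 1010.0780592 ]
side [ -78.21958066 -977.42328917  757.34625521]
{'t': 0.1, 'qpos': array([ 1.22801043e+00,  4.23774805e-01,  1.63058201e+00, -2.53850677e-06,
        1.08853739e+00, -1.90143994e-02]), 'qvel': array([ 0.00174455, -0.00261008, -0.00297941, -0.00103852, -0.00088459,
       -0.00140199]), 'joint_torque': array([ 6.08295122e-04, -5.45615458e+01, -2.74326789e+01,  6.45776954e-02,
        1.88810856e-02, -3.13334579e-05]), 'ee_pos': array([198.66734072, 592.08965947, 221.98532262]), 'orientation': array([-5.06321283e-01, -3.10028736e+00,  2.01159407e-03]), 'ft_force': array([-0.72001971, -0.33091187,  0.44037155]), 'moment': array([-0.04481493, -0.00022609,  0.0103554 ]), 'grasp_force': 0.0, 'width': 87.58363835118254}
```

View pics/top0.png

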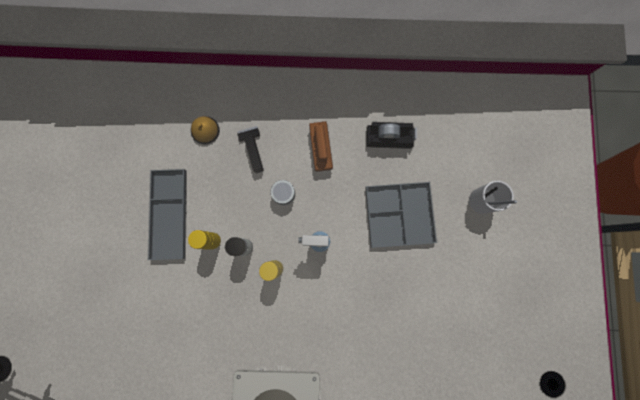

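View pics/side0.png

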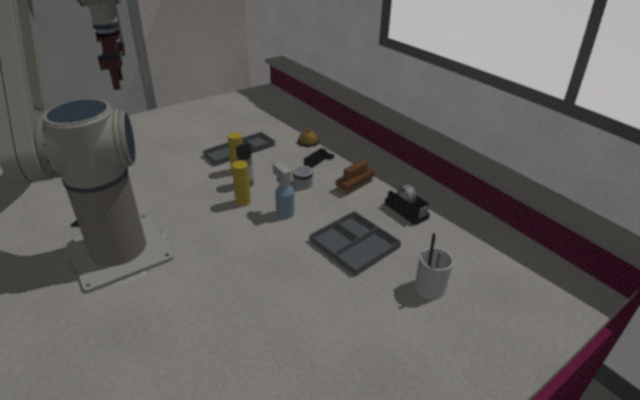

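The top view (up = +x, left = +y) shows:
- **Trays:** tray_two at (168,215), small bay up; tray_three at (400,216), long bay on the right.
- **Things to move:** can (237,246), spray (317,240) with its nozzle to the left, tin (283,192), brush (321,147) and scraper (251,150).
- **Leave alone:** two yellow look-alikes at (203,240) and (270,271).

The side view agrees.

```bash
cat > m.py <<'E'
from h import *
d=np.load('/tmp/top0.npz'); W=d['W']; im=d['im']
print('table z',np.nanmedian(W[300:340,300:360,2]))
def reg(n,c0,c1,r0,r1,zl,zh):
    P=W[r0:r1,c0:c1].reshape(-1,3); P=P[(P[:,2]>zl)&(P[:,2]<zh)]
    if len(P)<5: print(n,len(P)); return
    (c,s,a)=cv2.minAreaRect(P[:,:2].astype(np.float32)); ce,r=cv2.minEnclosingCircle(P[:,:2].astype(np.float32))
    _,_,V=np.linalg.svd(P[:,:2]-P[:,:2].mean(0),full_matrices=False)
    print(n,len(P),'rect',np.round(c),np.round(s),round(a,1),'circ',np.round(ce),round(r),'mean',np.round(P.mean(0)),'pc ang',round(np.degrees(np.arctan2(V[0,1],V[0,0])),1))
reg('tray2',140,194,160,275,8,40)
reg('tray3',355,445,175,260,8,40)
reg('can',222,252,230,268,115,150)
reg('yel1',186,221,225,270,100,160)
reg('yel2',255,288,255,300,100,160)
reg('sprayhead',295,335,225,260,117,165)
reg('tin',265,300,175,215,40,65)
reg('brushridge',300,340,115,180,60,90)
reg('brush',300,340,115,180,25,48)
reg('scr',235,270,120,180,24,50)
reg('scr all',235,270,120,180,6,50)
reg('scr head',235,270,120,180,6,20)
reg('bell',185,222,110,148,10,80)
reg('disp',360,420,115,155,20,100)
reg('pot',475,520,175,220,60,105)
E
python3 m.py
```

```text
table z 0.5020242114149196
tray2 816 rect [502. 309.] [239.  95.] 4.3 circ [502. 308.] 127 mean [511. 314.  18.] pc ang -175.6
tray3 772 rect [ 519. -314.] [165. 173.] 5.8 circ [ 519. -313.] 118 mean [ 523. -319.   18.] pc ang 92.6
can 302 rect [421.  99.] [42. 42.] 2.0 circ [420. 100.] 22 mean [420.  99. 130.] pc ang -105.5
yel1 341 rect [434. 186.] [43. 43.] 5.0 circ [434. 187.] 22 mean [434. 184. 127.] pc ang -95.5
yel2 313 rect [366.  17.] [43. 44.] 47.0 circ [366.  17.] 22 mean [366.  16. 129.] pc ang -65.1
sprayhead 303 rect [439. -85.] [70. 24.] 89.4 circ [441. -85.] 35 mean [439. -86. 149.] pc ang -90.9
tin 458 rect [566.   1.] [63. 61.] 47.5 circ [566.   2.] 32 mean [565.   1.  50.] pc ang -150.5
brushridge 327 rect [696. -95.] [92. 24.] 9.1 circ [695. -94.] 46 mean [694. -95.  75.] pc ang -170.9
brush 562 rect [696. -95.] [134.  50.] 8.9 circ [696. -95.] 69 mean [688. -95.  40.] pc ang -170.5
scr 367 rect [672.  87.] [99. 26.] 18.6 circ [671.  88.] 50 mean [670.  86.  37.] pc ang -161.7
scr all 567 rect [682.  86.] [141.  63.] 21.1 circ [680.  89.] 75 mean [687.  91.  29.] pc ang -161.4
scr head 193 rect [682.  86.] [141.  63.] 21.1 circ [680.  89.] 75 mean [721. 101.  13.] pc ang -158.0
bell 539 rect [735. 228.] [69. 73.] 79.0 circ [737. 228.] 39 mean [733. 223.  31.] pc ang 137.5
disp 1109 rect [ 734. -285.] [128.  60.] 89.7 circ [ 737. -285.] 68 mean [ 731. -283.   46.] pc ang -89.9
pot 543 rect [ 565. -539.] [73. 74.] 2.1 circ [ 565. -538.] 39 mean [ 565. -539.   83.] pc ang -67.4
```

```bash
cat > plan.py <<'E'
from h import *
def down(h): # h: heading (deg) of the tool y axis, tool z down
    a=np.radians(h); y=np.array([np.cos(a),np.sin(a),0]); z=np.array([0,0,-1.]); return np.c_[np.cross(y,z),y,z]
def plan(wps,start=None):
    """wps: (x,y,z,heading,opening,step mm/row,extra rows)"""
    o=ctrl.get_obs(); p=np.array(o['ee_pos']); R=Ro.from_rotvec(o['orientation']).as_matrix()
    if start: p=np.array(start[:3],float);R=down(start[3])
    h=np.degrees(np.arctan2(R[1,1],R[0,1])); print('from',p.round(1),round(h,1),'w',round(o['width'],1),'t',round(o['t'],1))
    seq=[];cp,ch=p,h
    for x,y,z,hh,w,step,ex in wps:
        q=np.array([x,y,z],float); n=max(1,int(np.ceil(max(np.linalg.norm(q-cp)/step,abs(hh-ch)/9-1e-6))))
        seq+=[(cp+(q-cp)*i/n,ch+(hh-ch)*i/n,w) for i in range(1,n+1)]+[(q,hh,w)]*ex; cp,ch=q,hh
    calls=[];rows=[];sp,sR=p,R
    def rel(s):
        t=Ro.from_matrix(sR.T@down(s[1])).as_rotvec()/1.5; d=sR.T@(s[0]-sp)/200; return [*t,*d,s[2]]
    for i,s in enumerate(seq):
        r=rel(s)
        if len(rows)==10 or max(map(abs,r[:6]))>.99:
            calls.append(rows);rows=[];sp,sR=seq[i-1][0],down(seq[i-1][1]); r=rel(s)
        rows.append(r)
    calls.append(rows)
    for c in calls: print(str([[round(float(v),3)+0 for v in r] for r in c]).replace(' ','').replace('0.0,','0,'))
E
cat > p1.py <<'E'
from plan import *
plan([(500,290,200,95,87,45,0),(672,87,120,108.6,87,45,2),(672,87,8,108.6,60,25,2),(672,87,8,108.6,0,25,4)])
E
cat > bd.py <<'E'
from h import *
d=np.load('/tmp/top0.npz'); W=d['W']
P=W[225:262,295:336].reshape(-1,3)
for a,b in((20,80),(100,140),(140,160)):
    Q=P[(P[:,2]>a)&(P[:,2]<b)]; print(a,len(Q),Q.min(0).round(),Q.max(0).round())
E
python3 bd.py; python3 p1.py
```

```text
20 23 [ 414. -124.   75.] [464. -80.  80.]
100 14 [ 426. -116.  110.] [453. -57. 139.]
140 299 [ 427. -120.  140.] [451. -50. 154.]
from [198.7 592.1 222. ] 71.4 w 87.6 t 0.1
[[-0.001,0,-0.027,-0.191,-0.095,0.011,87.0],[-0.001,0,-0.055,-0.382,-0.19,0.022,87.0],[-0.001,0,-0.082,-0.573,-0.286,0.033,87.0],[-0.001,0,-0.11,-0.764,-0.381,0.044,87.0],[-0.001,0,-0.137,-0.954,-0.476,0.056,87.0]]
[[0,0,-0.027,-0.167,-0.132,0.011,87.0],[0,0,-0.055,-0.335,-0.264,0.022,87.0],[0,0,-0.082,-0.502,-0.397,0.033,87.0],[0,0,-0.11,-0.67,-0.529,0.044,87.0],[0,0,-0.137,-0.837,-0.661,0.055,87.0],[0,0,-0.16,-0.976,-0.791,0.112,87.0]]
[[0,0,-0.023,-0.104,-0.159,0.057,87.0],[0,0,-0.045,-0.209,-0.318,0.114,87.0],[0,0,-0.068,-0.313,-0.476,0.171,87.0],[0,0,-0.09,-0.418,-0.635,0.229,87.0],[0,0,-0.113,-0.522,-0.794,0.286,87.0],[0,0,-0.136,-0.627,-0.953,0.343,87.0],[0,0,-0.136,-0.627,-0.953,0.343,87.0],[0,0,-0.136,-0.627,-0.953,0.343,87.0],[0,0,-0.136,-0.627,-0.953,0.455,60.0],[0,0,-0.136,-0.627,-0.953,0.567,60.0]]
[[0,0,0,0,0,0.112,60.0],[0,0,0,0,0,0.224,60.0],[0,0,0,0,0,0.336,60.0],[0,0,0,0,0,0.336,60.0],[0,0,0,0,0,0.336,60.0],[0,0,0,0,0,0.336,0.0],[0,0,0,0,0,0.336,0.0],[0,0,0,0,0,0.336,0.0],[0,0,0,0,0,0.336,0.0],[0,0,0,0,0,0.336,0.0]]
```

Call:
servo_tool:
  rows:
    - [0,0,-0.027,-0.191,-0.095,0.011,87]
    - [0,0,-0.055,-0.382,-0.19,0.022,87]
    - [0,0,-0.082,-0.573,-0.286,0.033,87]
    - [0,0,-0.11,-0.764,-0.381,0.044,87]
    - [-0.001,0,-0.137,-0.954,-0.476,0.056,87]

```text
t: 0.72
ee_pos: [350.1, 440.4, 211.2]
orientation: [0.183, 3.136, 0.002]
ft_force: [0.4, 1.1, 0.0]
width: 87.1
grasp_force: 0.0
```

Call:
servo_tool:
  rows:
    - [0,0,-0.027,-0.167,-0.132,0.011,87]
    - [0,0,-0.055,-0.335,-0.264,0.022,87]
    - [0,0,-0.082,-0.502,-0.397,0.033,87]
    - [0,0,-0.11,-0.67,-0.529,0.044,87]
    - [0,0,-0.137,-0.837,-0.661,0.055,87]
    - [0,0,-0.16,-0.976,-0.791,0.112,87]

```text
t: 1.48
ee_pos: [526.0, 260.5, 189.1]
orientation: [-0.192, 3.134, 0.003]
ft_force: [0.1, 0.3, -0.8]
width: 86.9
grasp_force: 0.0
```

Call:
servo_tool:
  rows:
    - [0,0,-0.023,-0.104,-0.159,0.057,87]
    - [0,0,-0.045,-0.209,-0.318,0.114,87]
    - [0,0,-0.068,-0.313,-0.476,0.171,87]
    - [0,0,-0.09,-0.418,-0.635,0.229,87]
    - [0,0,-0.113,-0.522,-0.794,0.286,87]
    - [0,0,-0.136,-0.627,-0.953,0.343,87]
    - [0,0,-0.136,-0.627,-0.953,0.343,87]
    - [0,0,-0.136,-0.627,-0.953,0.343,87]

```text
t: 2.48
ee_pos: [671.6, 87.8, 119.7]
orientation: [0.508, -3.1, -0.003]
ft_force: [-0.7, -0.2, -0.3]
width: 86.7
grasp_force: 0.0
```

```bash
cat > p2.py <<'E'
from plan import *
im,W=cloud('wrist'); save('w1',im)
P=W.reshape(-1,3); Q=P[(P[:,2]>24)&(P[:,2]<50)&(abs(P[:,0]-672)<80)&(abs(P[:,1]-87)<60)]
print('scr',cv2.minAreaRect(Q[:,:2].astype(np.float32)))
plan([(672,87,8,108.6,60,25,2),(672,87,8,108.6,0,25,4)])
E
python3 p2.py
```

```text
scr ((672.076171875, 87.1275863647461), (98.9657211303711, 25.989986419677734), 18.12679672241211)
from [671.6  88.2 120. ] 108.7 w 86.6 t 2.5
[[0.001,0,0,0,-0.001,0.112,60.0],[0.001,0,0,0,-0.003,0.224,60.0],[0.001,0,0,0,-0.004,0.336,60.0],[0.001,0,0.001,0,-0.006,0.448,60.0],[0.001,0,0.001,0,-0.007,0.56,60.0],[0.001,0,0.001,0,-0.007,0.56,60.0],[0.001,0,0.001,0,-0.007,0.56,60.0],[0.001,0,0.001,0,-0.007,0.56,0.0],[0.001,0,0.001,0,-0.007,0.56,0.0],[0.001,0,0.001,0,-0.007,0.56,0.0]]
[[0,0,0,0,0,0,0.0],[0,0,0,0,0,0,0.0]]
```

View pics/w1.png

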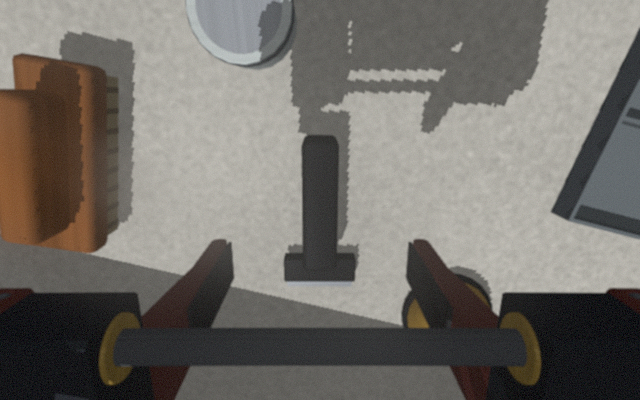

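The wrist view shows the scraper handle at (320,200), midway between the fingers, and the position agrees with the top camera to within 1 mm. I'll grasp it now.

Call:
servo_tool:
  rows:
    - [0,0,0,0,-0.001,0.112,60]
    - [0,0,0,0,-0.003,0.224,60]
    - [0,0,0,0,-0.004,0.336,60]
    - [0,0,0,0,-0.006,0.448,60]
    - [0,0,0,0,-0.006,0.56,60]
    - [0,0,0,0,-0.006,0.56,60]
    - [0,0,0,0,-0.006,0.56,60]
    - [0,0,0,0,-0.006,0.56,0]
    - [0,0,0,0,-0.006,0.56,0]
    - [0,0,0,0,-0.006,0.56,0]

```text
t: 3.78
ee_pos: [673.0, 86.7, 8.7]
orientation: [-0.509, 3.099, 0.002]
ft_force: [1.1, -0.1, 0.4]
width: 33.6
grasp_force: 0.0
```

Call:
servo_tool:
  rows:
    - [0,0,0,0,0,0,0]
    - [0,0,0,0,0,0,0]
    - [0,0,0,0,0,0,0]

```text
t: 4.15
ee_pos: [672.8, 86.7, 8.5]
orientation: [-0.509, 3.099, 0.002]
ft_force: [-1.1, 1.3, 4.0]
width: 25.9
grasp_force: 30.0
```

```bash
cat > p3.py <<'E'
from plan import *
plan([(672,87,160,108.6,0,30,0),(447,311,160,94.3,0,35,2),(447,311,13,94.3,0,30,2),(447,311,12.5,94.3,45,30,3),(447,311,170,94.3,45,45,0)])
E
python3 p3.py
```

```text
from [672.8  86.7   8.5] 108.7 w 25.9 t 4.2
[[0.001,0.001,0,0,0.001,-0.126,0.0],[0.001,0.001,0,0.001,0.001,-0.253,0.0],[0.001,0.001,0,0.001,0.002,-0.379,0.0],[0.001,0.001,0,0.002,0.002,-0.505,0.0],[0.001,0.001,0.001,0.002,0.003,-0.631,0.0],[0.001,0.001,0.001,0.003,0.004,-0.758,0.0],[0.001,0.001,0.017,0.073,0.146,-0.758,0.0],[0.001,0.001,0.034,0.144,0.288,-0.758,0.0],[0.001,0.001,0.051,0.215,0.43,-0.757,0.0],[0.001,0.001,0.067,0.285,0.572,-0.757,0.0]]
[[0,0,0.017,0.085,0.134,0,0.0],[0,0,0.033,0.169,0.269,0,0.0],[0,0,0.05,0.254,0.403,0,0.0],[0,0,0.067,0.339,0.537,0,0.0],[0,0,0.083,0.424,0.671,0,0.0],[0,0,0.1,0.508,0.806,0,0.0],[0,0,0.1,0.508,0.806,0,0.0],[0,0,0.1,0.508,0.806,0,0.0],[0,0,0.1,0.508,0.806,0.147,0.0],[0,0,0.1,0.508,0.806,0.294,0.0]]
[[0,0,0,0,0,0.147,0.0],[0,0,0,0,0,0.294,0.0],[0,0,0,0,0,0.441,0.0],[0,0,0,0,0,0.441,0.0],[0,0,0,0,0,0.441,0.0],[0,0,0,0,0,0.444,45.0],[0,0,0,0,0,0.444,45.0],[0,0,0,0,0,0.444,45.0],[0,0,0,0,0,0.444,45.0],[0,0,0,0,0,0.247,45.0]]
[[0,0,0,0,0,-0.197,45.0],[0,0,0,0,0,-0.394,45.0],[0,0,0,0,0,-0.591,45.0]]
```

Call:
servo_tool:
  rows:
    - [0,0,0,0,0,-0.126,0]
    - [0,0,0,0,0,-0.253,0]
    - [0,0,0,0,0,-0.379,0]
    - [0,0,0,0,0,-0.505,0]
    - [0,0,0,0,0,-0.631,0]
    - [0,0,0,0,0,-0.758,0]
    - [0,0,0.017,0.073,0.146,-0.758,0]
    - [0,0,0.034,0.144,0.288,-0.758,0]
    - [0,0,0.051,0.215,0.43,-0.758,0]
    - [0,0,0.067,0.285,0.572,-0.758,0]

```text
t: 5.4
ee_pos: [581.0, 177.0, 159.3]
orientation: [0.351, -3.122, -0.002]
ft_force: [0.1, 0.5, -1.2]
width: 26.1
grasp_force: 30.0
```

Call:
servo_tool:
  rows:
    - [0,0,0.017,0.085,0.134,0,0]
    - [0,0,0.033,0.169,0.269,0,0]
    - [0,0,0.05,0.254,0.403,0,0]
    - [0,0,0.067,0.339,0.537,0,0]
    - [0,0,0.083,0.424,0.671,0,0]
    - [0,0,0.1,0.508,0.806,0,0]
    - [0,0,0.1,0.508,0.806,0,0]
    - [0,0,0.1,0.508,0.806,0,0]

```text
t: 6.4
ee_pos: [447.3, 310.7, 159.8]
orientation: [-0.119, 3.139, 0.002]
ft_force: [0.6, 0.8, -1.2]
width: 25.9
grasp_force: 30.0
```

```bash
cat > p4.py <<'E'
from plan import *
im,W=cloud('top'); save('top1',im[80:290,130:370])
plan([(447,311,13,94.3,0,30,2),(447,311,12.5,94.3,45,30,3)])
E
python3 p4.py
```

```text
from [447.5 310.5 159.8] 94.3 w 25.7 t 6.5
[[0.001,0,0,0.001,0,0.147,0.0],[0.001,0,0,0.001,0.001,0.294,0.0],[0.001,0,0,0.002,0.001,0.44,0.0],[0.001,0,0,0.002,0.002,0.587,0.0],[0.001,0,0,0.003,0.002,0.734,0.0],[0.001,0,0,0.003,0.002,0.734,0.0],[0.001,0,0,0.003,0.002,0.734,0.0],[0.001,0,0,0.003,0.002,0.737,45.0],[0.001,0,0,0.003,0.002,0.737,45.0],[0.001,0,0,0.003,0.002,0.737,45.0]]
[[0,0,0,0,0,0,45.0]]
```

Call:
servo_tool:
  rows:
    - [0,0,0,0,0,0.147,0]
    - [0,0,0,0,0,0.294,0]
    - [0,0,0,0,0,0.44,0]
    - [0,0,0,0,0,0.587,0]
    - [0,0,0,0,0,0.68,0]
    - [0,0,0,0,0,0.734,0]
    - [0,0,0,0,0,0.734,0]
    - [0,0,0,0,0,0.734,0]

```text
t: 7.45
ee_pos: [447.5, 311.4, 13.6]
orientation: [-0.118, 3.138, 0.003]
ft_force: [-0.7, 0.9, -1.5]
width: 25.6
grasp_force: 30.0
```

Call:
servo_tool:
  rows:
    - [0,0,0,0,0,0,45]
    - [0,0,0,0,0,0,45]
    - [0,0,0,0,0,0,45]
    - [0,0,0,0,0,-0.2,45]
    - [0,0,0,0,0,-0.4,45]
    - [0,0,0,0,0,-0.6,45]
    - [0,0,0,0,0,-0.8,80]
    - [0,0,0,0,0,-0.8,80]

```text
t: 8.45
ee_pos: [448.7, 312.1, 176.3]
orientation: [-0.118, 3.133, 0.007]
ft_force: [0.4, 0.2, -0.6]
width: 61.8
grasp_force: 0.0
```

```bash
cat > p5.py <<'E'
from plan import *
im,W=cloud('wrist'); save('w2',im)
# tray_two refinement from all wall points in the wrist view
P=W.reshape(-1,3); C=np.radians(4.3); L=(P[:,:2]-[502,309])@np.array([[np.cos(C),-np.sin(C)],[np.sin(C),np.cos(C)]])
m=(abs(L[:,0])<135)&(abs(L[:,1])<62)
s=P[m&(P[:,2]>26)&(P[:,2]<50)]; print('scr handle',cv2.minAreaRect(s[:,:2].astype(np.float32)),len(s), 'z',np.percentile(s[:,2],95))
w=m&(P[:,2]>17)&(P[:,2]<25); print('walls local',L[w].min(0),L[w].max(0))
plan([(566,1,150,94.3,87,45,1),(566,1,24,94.3,87,30,2),(566,1,24,94.3,0,30,4)])
E
python3 p5.py
```

```text
scr handle ((447.09503173828125, 310.5750732421875), (98.58307647705078, 25.993316650390625), 4.375979423522949) 3329 z 43.39213215452127
walls local [-119.44945866  -44.88050462] [104.8741667   46.47960926]
from [447.6 311.4 174.4] 94.3 w 65.4 t 8.5
[[0.002,0.002,0,-0.059,-0.199,0.015,87.0],[0.002,0.002,0,-0.118,-0.398,0.03,87.0],[0.002,0.002,0,-0.178,-0.597,0.045,87.0],[0.002,0.002,0,-0.237,-0.796,0.059,87.0]]
[[0,0,0,-0.059,-0.199,0.015,87.0],[0,0,0,-0.118,-0.398,0.03,87.0],[0,0,0,-0.178,-0.597,0.046,87.0],[0,0,0,-0.237,-0.796,0.061,87.0],[0,0,0,-0.237,-0.796,0.061,87.0],[0,0,0,-0.237,-0.796,0.187,87.0],[0,0,0,-0.237,-0.796,0.313,87.0],[0,0,0,-0.237,-0.796,0.439,87.0],[0,0,0,-0.237,-0.796,0.565,87.0],[0,0,0,-0.237,-0.796,0.691,87.0]]
[[0,0,0,0,0,0,87.0],[0,0,0,0,0,0,87.0],[0,0,0,0,0,0,0.0],[0,0,0,0,0,0,0.0],[0,0,0,0,0,0,0.0],[0,0,0,0,0,0,0.0],[0,0,0,0,0,0,0.0]]
```

View pics/w2.png

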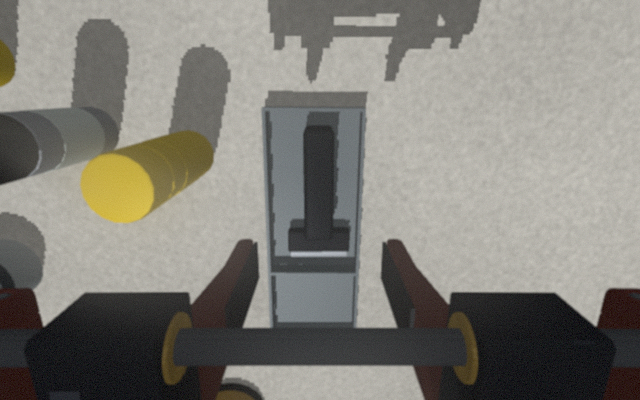

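The scraper lies flat in the long bay, with its handle at (318,180) and its head short of the divider. Next is the tin.

Call:
servo_tool:
  rows:
    - [0.002,0.002,0,-0.059,-0.199,0.015,87]
    - [0.002,0.002,0,-0.118,-0.398,0.03,87]
    - [0.002,0.002,0,-0.178,-0.597,0.045,87]
    - [0.002,0.002,0,-0.237,-0.796,0.06,87]

```text
t: 9.0
ee_pos: [505.5, 154.3, 159.1]
orientation: [0.118, -3.134, 0.004]
ft_force: [0.1, -0.1, -0.3]
width: 87.5
grasp_force: 0.0
```

Call:
servo_tool:
  rows:
    - [0,0,0,-0.059,-0.199,0.015,87]
    - [0,0,0,-0.118,-0.398,0.03,87]
    - [0,0,0,-0.178,-0.597,0.046,87]
    - [0,0,0,-0.237,-0.796,0.061,87]
    - [0,0,0,-0.237,-0.796,0.061,87]
    - [0,0,0,-0.237,-0.796,0.061,87]
    - [0,0,0,-0.237,-0.796,0.061,87]

```text
t: 9.88
ee_pos: [564.6, 1.6, 148.3]
orientation: [0.12, -3.136, 0.002]
ft_force: [1.0, -0.5, 0.4]
width: 87.1
grasp_force: 0.0
```

```bash
cat > p6.py <<'E'
from plan import *
im,W=cloud('wrist'); save('w3',im)
P=W.reshape(-1,3); Q=P[(P[:,2]>46)&(P[:,2]<56)&(np.hypot(P[:,0]-566,P[:,1]-1)<50)]
print('tin',cv2.minEnclosingCircle(Q[:,:2].astype(np.float32)),len(Q))
plan([(566,1,24,94.3,87,30,2),(566,1,24,94.3,0,30,4)])
E
python3 p6.py
```

```text
tin ((566.412109375, 1.617279291152954), 31.692115783691406) 5011
from [564.8   1.6 148.6] 94.4 w 86.7 t 9.9
[[-0.001,-0.002,0,-0.002,-0.001,0.125,87.0],[-0.001,-0.002,0,-0.003,-0.001,0.249,87.0],[-0.001,-0.002,0.001,-0.005,-0.002,0.374,87.0],[-0.001,-0.002,0.001,-0.006,-0.002,0.498,87.0],[-0.001,-0.002,0.001,-0.008,-0.003,0.623,87.0],[-0.001,-0.002,0.001,-0.008,-0.003,0.623,87.0],[-0.001,-0.002,0.001,-0.008,-0.003,0.623,87.0],[-0.001,-0.002,0.001,-0.008,-0.003,0.623,0.0],[-0.001,-0.002,0.001,-0.008,-0.003,0.623,0.0],[-0.001,-0.002,0.001,-0.008,-0.003,0.623,0.0]]
[[0,0,0,0,0,0,0.0],[0,0,0,0,0,0,0.0]]
```

Call:
servo_tool:
  rows:
    - [0,0,0,-0.002,-0.001,0.125,87]
    - [0,-0.001,0,-0.003,-0.001,0.249,87]
    - [0,-0.002,0,-0.005,-0.002,0.374,87]
    - [0,-0.002,0,-0.006,-0.002,0.498,87]
    - [0,-0.002,0,-0.008,-0.002,0.623,87]
    - [0,-0.002,0,-0.008,-0.002,0.623,87]
    - [0,-0.002,0,-0.008,-0.002,0.623,87]
    - [0,-0.002,0,-0.008,-0.002,0.623,0]
    - [0,-0.002,0,-0.008,-0.002,0.623,0]
    - [0,-0.002,0,-0.008,-0.002,0.623,0]

```text
t: 11.18
ee_pos: [567.1, 0.2, 24.9]
orientation: [-0.118, 3.138, -0.002]
ft_force: [-0.9, 0.9, 3.8]
width: 61.5
grasp_force: 30.0
```

Call:
servo_tool:
  rows:
    - [0,0,0,0,0,0,0]
    - [0,0,0,0,0,0,0]

```text
t: 11.42
ee_pos: [567.1, 0.2, 24.9]
orientation: [-0.118, 3.138, -0.002]
ft_force: [-1.0, 1.5, 5.9]
width: 61.5
grasp_force: 30.0
```

```bash
cat > p7.py <<'E'
from plan import *
plan([(566,1,110,94.3,0,30,0),(480,-278,110,95.8,0,35,3)])
E
python3 p7.py
```

```text
from [5.671e+02 2.000e-01 2.490e+01] 94.3 w 61.5 t 11.4
[[-0.001,0.001,0,0.002,0.001,-0.142,0.0],[-0.001,0.001,0,0.003,0.002,-0.284,0.0],[-0.001,0.001,0,0.005,0.004,-0.426,0.0],[-0.001,0.001,-0.002,0.064,-0.147,-0.426,0.0],[-0.001,0.001,-0.004,0.123,-0.298,-0.425,0.0],[-0.001,0.001,-0.006,0.182,-0.449,-0.425,0.0],[-0.001,0.001,-0.008,0.242,-0.6,-0.425,0.0],[-0.001,0.001,-0.01,0.301,-0.751,-0.425,0.0],[-0.001,0.001,-0.012,0.36,-0.902,-0.425,0.0]]
[[0,0,-0.002,0.062,-0.15,0,0.0],[0,0,-0.004,0.124,-0.3,0,0.0],[0,0,-0.006,0.186,-0.45,0,0.0],[0,0,-0.006,0.186,-0.45,0,0.0],[0,0,-0.006,0.186,-0.45,0,0.0],[0,0,-0.006,0.186,-0.45,0,0.0]]
```

Call:
servo_tool:
  rows:
    - [0,0,0,0.002,0.001,-0.142,0]
    - [0,0,0,0.003,0.002,-0.284,0]
    - [0,0,0,0.005,0.004,-0.426,0]
    - [0,0,-0.002,0.064,-0.147,-0.426,0]
    - [0,0,-0.004,0.123,-0.298,-0.426,0]
    - [0,0,-0.006,0.182,-0.449,-0.426,0]
    - [0,0,-0.008,0.242,-0.6,-0.426,0]
    - [0,0,-0.01,0.301,-0.751,-0.426,0]
    - [0,0,-0.012,0.36,-0.902,-0.426,0]

```text
t: 12.55
ee_pos: [507.6, -186.1, 109.4]
orientation: [0.146, -3.138, 0.002]
ft_force: [-0.3, 0.2, -1.6]
width: 61.4
grasp_force: 30.0
```

Call:
servo_tool:
  rows:
    - [0,0,-0.002,0.062,-0.15,0,0]
    - [0,0,-0.004,0.124,-0.3,0,0]
    - [0,0,-0.006,0.186,-0.45,0,0]
    - [0,0,-0.006,0.186,-0.45,0,0]
    - [0,0,-0.006,0.186,-0.45,0,0]
    - [0,0,-0.006,0.186,-0.45,0,0]

```text
t: 13.3
ee_pos: [479.8, -277.2, 109.7]
orientation: [-0.162, 3.137, -0.002]
ft_force: [-0.0, 0.5, -2.1]
width: 61.6
grasp_force: 30.0
```

```bash
cat > p8.py <<'E'
from plan import *
plan([(480,-278,30,95.8,0,25,2),(480,-278,29,95.8,0,25,1),(480,-278,29,95.8,82,25,3),(480,-278,130,95.8,82,40,2)])
E
python3 p8.py
```

```text
from [ 479.8 -277.2  109.7] 95.9 w 61.6 t 13.3
[[-0.001,0,0,0,-0.001,0.1,0.0],[-0.001,0,0.001,0,-0.002,0.199,0.0],[-0.001,0,0.001,0,-0.003,0.299,0.0],[-0.001,0,0.001,0,-0.004,0.398,0.0],[-0.001,0,0.001,0,-0.004,0.398,0.0],[-0.001,0,0.001,0,-0.004,0.398,0.0],[-0.001,0,0.001,0,-0.004,0.403,0.0],[-0.001,0,0.001,0,-0.004,0.403,0.0],[-0.001,0,0.001,0,-0.004,0.403,82.0],[-0.001,0,0.001,0,-0.004,0.403,82.0]]
[[0,0,0,0,0,0,82.0],[0,0,0,0,0,0,82.0],[0,0,0,0,0,-0.168,82.0],[0,0,0,0,0,-0.337,82.0],[0,0,0,0,0,-0.505,82.0],[0,0,0,0,0,-0.505,82.0],[0,0,0,0,0,-0.505,82.0]]
```

Call:
servo_tool:
  rows:
    - [0,0,0,0,-0.001,0.1,0]
    - [0,0,0,0,-0.002,0.199,0]
    - [0,0,0,0,-0.003,0.299,0]
    - [0,0,0,0,-0.004,0.37,0]
    - [0,0,0,0,-0.004,0.398,0]
    - [0,0,0,0,-0.004,0.398,0]
    - [0,0,0,0,-0.004,0.402,0]
    - [0,0,0,0,-0.004,0.402,0]
    - [0,0,0,0,-0.004,0.402,82]
    - [0,0,0,0,-0.004,0.402,82]

```text
t: 14.55
ee_pos: [480.1, -279.3, 29.8]
orientation: [-0.16, 3.136, -0.003]
ft_force: [0.2, 0.5, -0.3]
width: 78.1
grasp_force: 0.0
```

Call:
servo_tool:
  rows:
    - [0,0,0,0,0,0,82]
    - [0,0,0,0,0,0,82]
    - [0,0,0,0,0,-0.168,82]
    - [0,0,0,0,0,-0.337,82]
    - [0,0,0,0,0,-0.505,82]
    - [0,0,0,0,0,-0.6,82]
    - [0,0,0,0,0,-0.6,82]

```text
t: 15.42
ee_pos: [480.7, -279.4, 150.8]
orientation: [-0.16, 3.134, -0.005]
ft_force: [-0.7, 0.7, -0.2]
width: 81.9
grasp_force: 0.0
```

```bash
cat > p9.py <<'E'
from plan import *
im,W=cloud('wrist'); save('w4',im)
P=W.reshape(-1,3); Q=P[(P[:,2]>48)&(P[:,2]<60)&(np.hypot(P[:,0]-480,P[:,1]+278)<50)]
print('tin',cv2.minEnclosingCircle(Q[:,:2].astype(np.float32)),len(Q),np.median(Q[:,2]))
plan([(696,-95,150,99,80,45,3)])
E
python3 p9.py
```

```text
tin ((479.5504455566406, -280.3667907714844), 31.633058547973633) 5124 54.72500959939734
from [ 480.  -279.   149.7] 95.9 w 82.0 t 15.5
[[-0.002,0.001,-0.005,-0.167,0.115,0,80.0],[-0.002,0.001,-0.01,-0.334,0.23,-0.001,80.0],[-0.002,0.001,-0.016,-0.501,0.345,-0.001,80.0],[-0.002,0.001,-0.021,-0.668,0.46,-0.001,80.0],[-0.002,0.001,-0.026,-0.835,0.575,-0.001,80.0]]
[[0,0,-0.005,-0.171,0.108,0,80.0],[0,0,-0.01,-0.343,0.217,0,80.0],[0,0,-0.01,-0.343,0.217,0,80.0],[0,0,-0.01,-0.343,0.217,0,80.0],[0,0,-0.01,-0.343,0.217,0,80.0]]
```

View pics/w4.png

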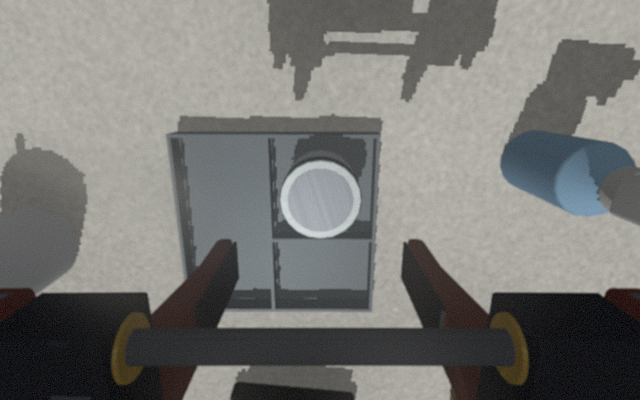

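The tin sits flat in the larger short bay at (320,200). Next is the brush.

Call:
servo_tool:
  rows:
    - [0,0,-0.005,-0.167,0.115,0,80]
    - [0,0,-0.01,-0.334,0.23,0,80]
    - [-0.001,0,-0.016,-0.501,0.345,0,80]
    - [-0.002,0.001,-0.021,-0.668,0.46,0,80]
    - [-0.002,0.001,-0.026,-0.835,0.575,0,80]

```text
t: 16.1
ee_pos: [634.3, -146.3, 147.3]
orientation: [0.222, -3.13, -0.003]
ft_force: [0.1, -0.4, -0.6]
width: 79.7
grasp_force: 0.0
```

Call:
servo_tool:
  rows:
    - [0,0,-0.005,-0.171,0.108,0,80]
    - [0,0,-0.01,-0.343,0.217,0,80]
    - [0,0,-0.01,-0.343,0.217,0,80]
    - [0,0,-0.01,-0.343,0.217,0,80]
    - [0,0,-0.01,-0.343,0.217,0,80]

```text
t: 16.73
ee_pos: [694.9, -95.7, 148.6]
orientation: [0.243, -3.129, -0.002]
ft_force: [-0.2, 0.9, 0.5]
width: 80.3
grasp_force: 0.0
```

```bash
cat > p10.py <<'E'
from plan import *
im,W=cloud('wrist')
P=W.reshape(-1,3); Q=P[(P[:,2]>65)&(P[:,2]<85)&(abs(P[:,0]-696)<65)&(abs(P[:,1]+95)<35)]
print('ridge',cv2.minAreaRect(Q[:,:2].astype(np.float32)),len(Q))
plan([(696,-95,46,99,60,30,2),(696,-95,46,99,0,30,4)])
E
python3 p10.py
```

```text
ridge ((696.4212646484375, -95.25798034667969), (92.40669250488281, 24.01926612854004), 8.864106178283691) 4176
from [695.  -95.7 148.9] 98.9 w 80.0 t 16.8
[[0.001,-0.001,0,-0.002,0,0.129,60.0],[0.001,-0.001,-0.001,-0.003,0.001,0.257,60.0],[0.001,-0.001,-0.001,-0.005,0.001,0.386,60.0],[0.001,-0.001,-0.001,-0.006,0.002,0.514,60.0],[0.001,-0.001,-0.001,-0.006,0.002,0.514,60.0],[0.001,-0.001,-0.001,-0.006,0.002,0.514,60.0],[0.001,-0.001,-0.001,-0.006,0.002,0.514,0.0],[0.001,-0.001,-0.001,-0.006,0.002,0.514,0.0],[0.001,-0.001,-0.001,-0.006,0.002,0.514,0.0],[0.001,-0.001,-0.001,-0.006,0.002,0.514,0.0]]
[[0,0,0,0,0,0,0.0]]
```

Call:
servo_tool:
  rows:
    - [0,0,0,-0.002,0,0.129,60]
    - [0,0,0,-0.003,0.001,0.257,60]
    - [0,0,0,-0.005,0.001,0.386,60]
    - [0.001,-0.001,0,-0.006,0.002,0.514,60]
    - [0.001,-0.001,0,-0.006,0.002,0.514,60]
    - [0.001,-0.001,0,-0.006,0.002,0.514,60]
    - [0.001,-0.001,0,-0.006,0.002,0.514,0]
    - [0.001,-0.001,0,-0.006,0.002,0.514,0]
    - [0.001,-0.001,0,-0.006,0.002,0.514,0]
    - [0.001,-0.001,0,-0.006,0.002,0.514,0]

```text
t: 18.02
ee_pos: [697.1, -94.1, 46.7]
orientation: [-0.245, 3.131, -0.0]
ft_force: [-0.4, 0.4, 3.8]
width: 24.0
grasp_force: 30.1
```

Call:
servo_tool:
  rows:
    - [0,0,0,0,0,0,0]
    - [0,0,0,0,0,0,0]
    - [0,0,0,0,0,0,0]

```text
t: 18.4
ee_pos: [697.1, -94.1, 46.7]
orientation: [-0.245, 3.131, -0.0]
ft_force: [-1.6, 0.4, 3.3]
width: 24.1
grasp_force: 30.0
```

```bash
cat > p11.py <<'E'
from plan import *
plan([(696,-95,170,99,0,30,0),(523.5,-359.5,170,95.8,0,35,3)])
E
python3 p11.py
```

```text
from [697.1 -94.1  46.7] 98.9 w 24.1 t 18.4
[[0,0,0,0.001,-0.001,-0.123,0.0],[0,0,0,0.002,-0.001,-0.247,0.0],[0,0,0,0.003,-0.002,-0.37,0.0],[0,0,0,0.005,-0.003,-0.493,0.0],[0,0,-0.001,0.006,-0.004,-0.617,0.0],[0,0,0.003,0.112,-0.121,-0.617,0.0],[0,0,0.007,0.217,-0.238,-0.617,0.0],[0,0,0.011,0.323,-0.355,-0.617,0.0],[0,0,0.014,0.429,-0.472,-0.617,0.0],[0,0,0.018,0.535,-0.59,-0.617,0.0]]
[[0,0,0.004,0.103,-0.12,0,0.0],[0,0,0.007,0.205,-0.24,0,0.0],[0,0,0.011,0.308,-0.36,0,0.0],[0,0,0.015,0.41,-0.48,0,0.0],[0,0,0.019,0.513,-0.6,0,0.0],[0,0,0.019,0.513,-0.6,0,0.0],[0,0,0.019,0.513,-0.6,0,0.0],[0,0,0.019,0.513,-0.6,0,0.0]]
```

Call:
servo_tool:
  rows:
    - [0,0,0,0.001,-0.001,-0.123,0]
    - [0,0,0,0.002,-0.001,-0.247,0]
    - [0,0,0,0.003,-0.002,-0.37,0]
    - [0,0,0,0.005,-0.003,-0.493,0]
    - [0,0,0,0.006,-0.004,-0.617,0]
    - [0,0,0.003,0.112,-0.121,-0.617,0]
    - [0,0,0.007,0.217,-0.238,-0.617,0]
    - [0,0,0.011,0.323,-0.355,-0.617,0]
    - [0,0,0.014,0.429,-0.472,-0.617,0]
    - [0,0,0.018,0.535,-0.59,-0.617,0]

```text
t: 19.65
ee_pos: [609.2, -228.2, 171.3]
orientation: [-0.203, 3.134, -0.001]
ft_force: [0.2, -0.5, -1.7]
width: 23.6
grasp_force: 30.0
```

Call:
servo_tool:
  rows:
    - [0,0,0.004,0.103,-0.12,0,0]
    - [0,0,0.007,0.205,-0.24,0,0]
    - [0,0,0.011,0.308,-0.36,0,0]
    - [0,0,0.015,0.41,-0.48,0,0]
    - [0,0,0.019,0.513,-0.6,0,0]
    - [0,0,0.019,0.513,-0.6,0,0]
    - [0,0,0.019,0.513,-0.6,0,0]
    - [0,0,0.019,0.513,-0.6,0,0]

```text
t: 20.65
ee_pos: [523.9, -358.8, 170.2]
orientation: [-0.16, 3.137, -0.0]
ft_force: [-0.2, -0.6, -0.5]
width: 24.0
grasp_force: 30.0
```

```bash
cat > p12.py <<'E'
from plan import *
plan([(523.5,-359.5,52,95.8,0,25,2)])
E
python3 p12.py
```

```text
from [ 523.9 -358.8  170.2] 95.8 w 24.0 t 20.6
[[0,0.001,0,0.001,-0.001,0.118,0.0],[0,0.001,0,0.001,-0.001,0.236,0.0],[0,0.001,0,0.002,-0.002,0.355,0.0],[0,0.001,0,0.002,-0.003,0.473,0.0],[0,0.001,0,0.003,-0.003,0.591,0.0],[0,0.001,0,0.003,-0.003,0.591,0.0],[0,0.001,0,0.003,-0.003,0.591,0.0]]
```

Call:
servo_tool:
  rows:
    - [0,0,0,0,0,0.118,0]
    - [0,0,0,0.001,-0.001,0.236,0]
    - [0,0,0,0.002,-0.002,0.355,0]
    - [0,0,0,0.002,-0.003,0.473,0]
    - [0,0,0,0.003,-0.003,0.56,0]
    - [0,0,0,0.003,-0.003,0.594,0]
    - [0,0,0,0.003,-0.003,0.594,0]
    - [0,0,0,0.003,-0.003,0.594,0]

```text
t: 21.65
ee_pos: [523.4, -360.4, 51.6]
orientation: [-0.158, 3.136, -0.001]
ft_force: [0.0, -0.1, -1.3]
width: 23.7
grasp_force: 30.0
```

Call:
servo_tool:
  rows:
    - [0,0,0,0,0,0,45]
    - [0,0,0,0,0,0,45]
    - [0,0,0,0,0,0,45]
    - [0,0,0,0,0,-0.15,45]
    - [0,0,0,0,0,-0.3,45]
    - [0,0,0,0,0,-0.5,60]
    - [0,0,0,0,0,-0.7,60]
    - [0,0,0,0,0,-0.8,60]
    - [0,0,0,0,0,-0.8,60]

```text
t: 22.78
ee_pos: [523.3, -360.6, 212.1]
orientation: [-0.158, 3.135, -0.003]
ft_force: [-0.2, -0.0, -0.2]
width: 60.1
grasp_force: 0.0
```

```bash
cat > p13.py <<'E'
from plan import *
im,W=cloud('wrist'); save('w5',im)
P=W.reshape(-1,3); Q=P[(P[:,2]>70)&(P[:,2]<90)&(abs(P[:,0]-523)<65)&(abs(P[:,1]+359)<35)]
print('ridge',cv2.minAreaRect(Q[:,:2].astype(np.float32)),len(Q),np.median(Q[:,2]))
plan([(439,-97,215,0,70,45,3)])
E
python3 p13.py
```

```text
ridge ((522.6839599609375, -361.3656005859375), (92.14901733398438, 24.02225685119629), 5.929229736328125) 2835 79.80288140583163
from [ 522.6 -360.1  210.5] 95.8 w 59.6 t 22.8
[[0,0,0.101,0.026,0.123,-0.002,70.0],[0,0,0.203,0.052,0.246,-0.004,70.0],[0,0,0.304,0.077,0.368,-0.006,70.0],[0,0,0.405,0.103,0.491,-0.008,70.0],[0,0,0.506,0.129,0.614,-0.01,70.0],[0,0,0.608,0.155,0.737,-0.012,70.0],[0,0,0.709,0.18,0.86,-0.014,70.0],[0,0,0.81,0.206,0.982,-0.016,70.0]]
[[0,0,0.101,0.124,0.019,-0.002,70.0],[0,0,0.203,0.248,0.037,-0.004,70.0],[0,0,0.304,0.372,0.056,-0.006,70.0],[0,0,0.304,0.372,0.056,-0.006,70.0],[0,0,0.304,0.372,0.056,-0.006,70.0],[0,0,0.304,0.372,0.056,-0.006,70.0]]
```

View pics/w5.png

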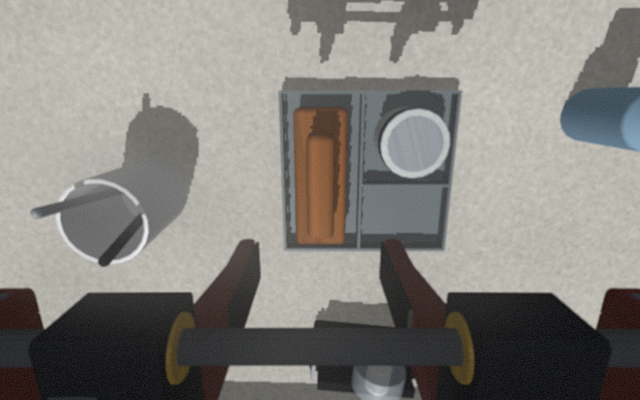

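The brush lies flat in the long bay at (320,175), and the tin is fine at (415,143). Now the spray.

Call:
servo_tool:
  rows:
    - [0,0,0.101,0.026,0.123,-0.002,70]
    - [0,0,0.203,0.052,0.246,-0.004,70]
    - [0,0,0.304,0.077,0.368,-0.006,70]
    - [0,0,0.405,0.103,0.491,-0.008,70]
    - [0,0,0.506,0.129,0.614,-0.01,70]
    - [0,0,0.608,0.155,0.737,-0.012,70]
    - [0,0,0.709,0.18,0.86,-0.014,70]
    - [0,0,0.81,0.206,0.982,-0.016,70]

```text
t: 23.82
ee_pos: [460.6, -167.7, 212.2]
orientation: [-1.666, -2.659, 0.001]
ft_force: [1.4, -0.2, -0.2]
width: 70.0
grasp_force: 0.0
```

Call:
servo_tool:
  rows:
    - [0,0,0.101,0.124,0.019,-0.002,70]
    - [0,0,0.203,0.248,0.037,-0.004,70]
    - [0,0,0.304,0.372,0.056,-0.006,70]
    - [0,0,0.304,0.372,0.056,-0.006,70]
    - [0,0,0.304,0.372,0.056,-0.006,70]
    - [0,0,0.304,0.372,0.056,-0.006,70]

```text
t: 24.58
ee_pos: [439.5, -97.9, 215.0]
orientation: [-2.22, -2.223, 0.0]
ft_force: [-0.2, -0.2, -0.6]
width: 70.0
grasp_force: 0.0
```

```bash
cat > p14.py <<'E'
from plan import *
im,W=cloud('wrist'); save('w6',im)
P=W.reshape(-1,3); Q=P[(P[:,2]>135)&(P[:,2]<156)&(np.hypot(P[:,0]-439,P[:,1]+90)<60)]
print('head',cv2.minAreaRect(Q[:,:2].astype(np.float32)),len(Q),Q.min(0),Q.max(0))
Q=P[(P[:,2]>20)&(P[:,2]<74)&(np.hypot(P[:,0]-439,P[:,1]+97)<50)]
print('body',cv2.minEnclosingCircle(Q[:,:2].astype(np.float32)),len(Q),Q.min(0),Q.max(0))
plan([(439,-97,120,0,70,25,2)])
E
python3 p14.py
```

```text
head ((439.31146240234375, -84.88607788085938), (69.14246368408203, 23.91615867614746), 89.2896728515625) 3464 [ 426.99926525 -119.46336989  135.47231784] [451.34148014 -50.30969902 152.55506656]
body ((440.5418395996094, -91.70718383789062), 24.30706787109375) 84 [416.55819956 -95.65859178  20.07685812] [464.52547453 -80.09666905  73.63717297]
from [439.4 -97.9 215.1] 0.0 w 69.9 t 24.6
[[0,0,0,0.001,-0.001,0.119,70.0],[0,0,0,0.002,-0.001,0.238,70.0],[0,0,0,0.003,-0.002,0.357,70.0],[0,0,0.001,0.004,-0.002,0.475,70.0],[0,0,0.001,0.004,-0.002,0.475,70.0],[0,0,0.001,0.004,-0.002,0.475,70.0]]
```

View pics/w6.png

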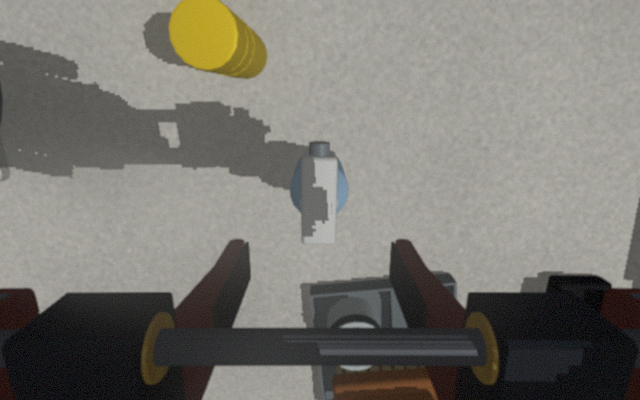

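The wrist view shows the spray head at (319,195), centred between the fingers. A nozzle tip at (319,148) lengthens it by about 7 mm, so the bottle axis is near y = -99. I'll descend and grip.

Call:
servo_tool:
  rows:
    - [0,0,0,0.002,-0.001,0.119,70]
    - [0,0,0,0.003,-0.001,0.238,70]
    - [0,0,0,0.005,-0.002,0.357,70]
    - [0,0,0,0.006,-0.002,0.44,70]
    - [0,0,0,0.006,-0.002,0.475,70]
    - [0,0,0,0.006,-0.002,0.475,70]
    - [0,0,0,0.006,-0.002,0.475,70]

```text
t: 25.5
ee_pos: [439.4, -96.3, 120.9]
orientation: [2.22, 2.221, 0.001]
ft_force: [-0.0, -0.4, 0.1]
width: 70.2
grasp_force: 0.0
```

Call:
servo_tool:
  rows:
    - [0,0,0,0,0,0,40]
    - [0,0,0,0,0,0,40]
    - [0,0,0,0,0,0,20]
    - [0,0,0,0,0,0,0]
    - [0,0,0,0,0,0,0]
    - [0,0,0,0,0,0,0]
    - [0,0,0,0,0,0,0]

```text
t: 26.38
ee_pos: [438.9, -96.0, 120.4]
orientation: [2.221, 2.222, 0.0]
ft_force: [0.2, -0.3, -0.2]
width: 23.7
grasp_force: 30.0
```

```bash
cat > p15.py <<'E'
from plan import *
plan([(439.5,-99,260,0,0,25,0),(581,316,260,0,0,33,4)])
E
python3 p15.py
```

```text
from [438.9 -96.  120.4] 0.0 w 23.7 t 26.4
[[0,0,0,-0.002,0.001,-0.116,0.0],[0,0,0,-0.005,0.001,-0.233,0.0],[0,0,0,-0.007,0.002,-0.349,0.0],[0,0,0,-0.01,0.002,-0.465,0.0],[0,0,0,-0.012,0.003,-0.582,0.0],[0,0,0,-0.015,0.003,-0.698,0.0],[0,0,0,0.133,0.054,-0.698,0.0],[0,0,0,0.281,0.104,-0.698,0.0],[0,0,0,0.43,0.155,-0.698,0.0],[0,0,0,0.578,0.206,-0.698,0.0]]
[[0,0,0,0.148,0.051,0,0.0],[0,0,0,0.296,0.101,0,0.0],[0,0,0,0.445,0.152,0,0.0],[0,0,0,0.593,0.202,0,0.0],[0,0,0,0.741,0.253,0,0.0],[0,0,0,0.889,0.303,0,0.0]]
[[0,0,0,0.148,0.051,0,0.0],[0,0,0,0.296,0.101,0,0.0],[0,0,0,0.445,0.152,0,0.0],[0,0,0,0.593,0.202,0,0.0],[0,0,0,0.593,0.202,0,0.0],[0,0,0,0.593,0.202,0,0.0],[0,0,0,0.593,0.202,0,0.0],[0,0,0,0.593,0.202,0,0.0]]
```

Call:
servo_tool:
  rows:
    - [0,0,0,0,0,-0.08,0]
    - [0,0,0,0,0,-0.2,0]
    - [0,0,0,0,0,-0.33,0]
    - [0,0,0,0,0,-0.46,0]
    - [0,0,0,0,0,-0.58,0]
    - [0,0,0,0,0,-0.698,0]
    - [0,0,0,0.13,0.054,-0.698,0]
    - [0,0,0,0.28,0.104,-0.698,0]
    - [0,0,0,0.43,0.155,-0.698,0]
    - [0,0,0,0.578,0.206,-0.698,0]

```text
t: 27.62
ee_pos: [479.9, 20.5, 259.7]
orientation: [-2.221, -2.222, 0.0]
ft_force: [0.2, 0.3, -2.3]
width: 23.9
grasp_force: 30.0
```

Call:
servo_tool:
  rows:
    - [0,0,0,0.148,0.051,0,0]
    - [0,0,0,0.296,0.101,0,0]
    - [0,0,0,0.445,0.152,0,0]
    - [0,0,0,0.593,0.202,0,0]
    - [0,0,0,0.741,0.253,0,0]
    - [0,0,0,0.889,0.303,0,0]

```text
t: 28.38
ee_pos: [540.4, 198.3, 259.4]
orientation: [-2.221, -2.222, 0.001]
ft_force: [-0.3, 0.1, -2.2]
width: 24.3
grasp_force: 30.0
```

Call:
servo_tool:
  rows:
    - [0,0,0,0.148,0.051,0,0]
    - [0,0,0,0.296,0.101,0,0]
    - [0,0,0,0.445,0.152,0,0]
    - [0,0,0,0.55,0.185,0,0]
    - [0,0,0,0.608,0.202,0,0]
    - [0,0,0,0.608,0.202,0,0]
    - [0,0,0,0.608,0.202,0,0]
    - [0,0,0,0.608,0.202,0,0]

```text
t: 29.38
ee_pos: [580.8, 318.2, 260.2]
orientation: [2.221, 2.221, 0.0]
ft_force: [0.0, 0.9, -1.5]
width: 24.0
grasp_force: 30.0
```

```bash
cat > p16.py <<'E'
from plan import *
im,W=cloud('side'); save('s1',cv2.resize(im[60:220,140:340],(800,640))[:600])
plan([(581,319,127,0,0,20,2)])
E
python3 p16.py
```

```text
from [580.8 318.4 260.2] -0.0 w 23.6 t 29.4
[[0,0,0,0,0,0.095,0.0],[0,0,0,0.001,0,0.19,0.0],[0,0,0,0.001,0,0.285,0.0],[0,0,0,0.002,0,0.381,0.0],[0,0,0,0.002,0,0.476,0.0],[0,0,0,0.003,0.001,0.571,0.0],[0,0,0,0.003,0.001,0.666,0.0],[0,0,0,0.003,0.001,0.666,0.0],[0,0,0,0.003,0.001,0.666,0.0]]
```

View pics/s1.png

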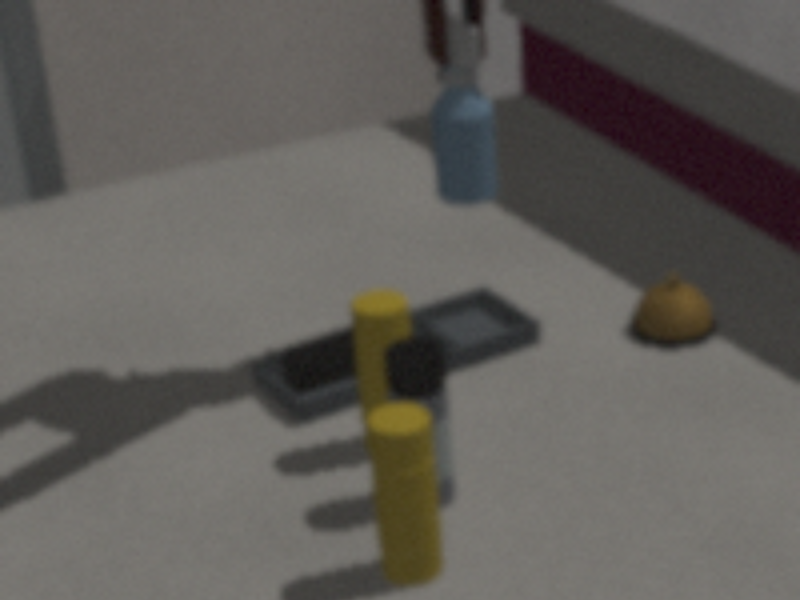

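The spray hangs upright above the small bay, with its body at (465,145) and the empty bay below at (475,325). I'll lower it gently.

Call:
servo_tool:
  rows:
    - [0,0,0,0,0,0.095,0]
    - [0,0,0,0.001,0,0.19,0]
    - [0,0,0,0.001,0,0.285,0]
    - [0,0,0,0.002,0,0.381,0]
    - [0,0,0,0.002,0,0.476,0]
    - [0,0,0,0.003,0,0.571,0]
    - [0,0,0,0.003,0,0.64,0]
    - [0,0,0,0.003,0,0.666,0]
    - [0,0,0,0.003,0,0.677,0]
    - [0,0,0,0.003,0,0.677,0]

```text
t: 30.68
ee_pos: [581.3, 319.8, 125.1]
orientation: [2.221, 2.222, 0.002]
ft_force: [-0.6, -1.5, -1.0]
width: 23.6
grasp_force: 30.0
```

Call:
servo_tool:
  rows:
    - [0,0,0,0,0,0,0]
    - [0,0,0,0,0,0,26]
    - [0,0,0,0,0,0,30]
    - [0,0,0,0,0,0,50]
    - [0,0,0,0,0,0,60]
    - [0,0,0,0,0,0,60]

```text
t: 31.42
ee_pos: [580.9, 319.7, 124.7]
orientation: [2.221, 2.222, 0.0]
ft_force: [0.1, 0.1, 0.4]
width: 56.3
grasp_force: 0.0
```

Call:
servo_tool:
  rows:
    - [0,0,0,0,0,-0.1,60]
    - [0,0,0,0,0,-0.25,60]
    - [0,0,0,0,0,-0.4,60]
    - [0,0,0,0,0,-0.5,60]
    - [0,0,0,0,0,-0.5,60]

```text
t: 32.05
ee_pos: [581.9, 320.1, 227.0]
orientation: [2.22, 2.221, 0.006]
ft_force: [-0.1, -0.8, -0.2]
width: 60.0
grasp_force: 0.0
```

```bash
cat > p17.py <<'E'
from plan import *
im,W=cloud('wrist'); save('w7',im)
P=W.reshape(-1,3); Q=P[(P[:,2]>140)&(P[:,2]<160)&(np.hypot(P[:,0]-581,P[:,1]-325)<60)]
print('head',cv2.minAreaRect(Q[:,:2].astype(np.float32)),Q.min(0),Q.max(0),np.median(Q[:,2]))
plan([(420.5,99.5,200,-20,80,45,3)])
E
python3 p17.py
```

```text
head ((581.7654418945312, 330.6225280761719), (69.77774047851562, 24.02082633972168), 89.78704071044922) [569.78133901 295.73972226 140.061654  ] [593.83923119 365.48672318 156.34316474] 154.10149009344235
from [581.  319.7 225.3] 0.0 w 60.3 t 32.1
[[0.001,0,0.033,-0.157,-0.115,0.018,80.0],[0.001,0,0.067,-0.315,-0.23,0.036,80.0],[0.001,0,0.1,-0.472,-0.344,0.053,80.0],[0.001,-0.001,0.133,-0.629,-0.459,0.071,80.0],[0.001,-0.001,0.166,-0.786,-0.574,0.089,80.0],[0.001,-0.001,0.2,-0.944,-0.689,0.107,80.0]]
[[0,0,0.033,-0.184,-0.063,0.018,80.0],[0,0,0.033,-0.184,-0.063,0.018,80.0],[0,0,0.033,-0.184,-0.063,0.018,80.0],[0,0,0.033,-0.184,-0.063,0.018,80.0]]
```

View pics/w7.png

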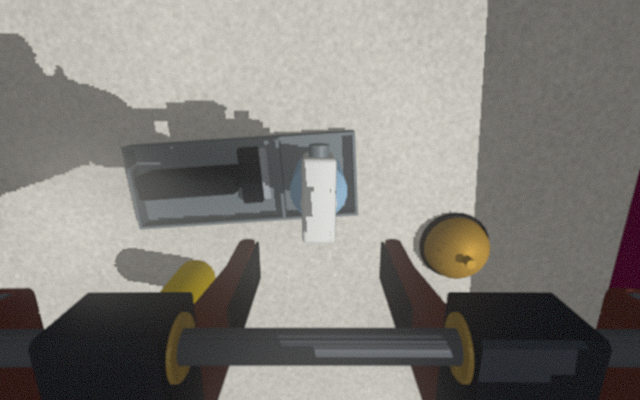

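The spray stands in the small bay with its head at (320,195). The head top at z = 154 means it is flat on the floor. Now the can.

Call:
servo_tool:
  rows:
    - [0,0,0.033,-0.157,-0.115,0,80]
    - [0,0,0.067,-0.315,-0.23,0.03,80]
    - [0,0,0.1,-0.472,-0.344,0.053,80]
    - [0.001,0,0.133,-0.629,-0.459,0.071,80]
    - [0.001,0,0.166,-0.786,-0.574,0.089,80]
    - [0.001,-0.001,0.2,-0.944,-0.689,0.107,80]

```text
t: 32.85
ee_pos: [441.4, 129.6, 201.8]
orientation: [-2.529, -1.863, 0.007]
ft_force: [-0.2, 0.4, 0.3]
width: 79.8
grasp_force: 0.0
```

Call:
servo_tool:
  rows:
    - [0,0,0.033,-0.184,-0.063,0.018,80]
    - [0,0,0.033,-0.184,-0.063,0.018,80]
    - [0,0,0.033,-0.184,-0.063,0.018,80]
    - [0,0,0.033,-0.184,-0.063,0.018,80]

```text
t: 33.35
ee_pos: [421.0, 99.9, 199.5]
orientation: [2.572, 1.803, -0.002]
ft_force: [0.8, -0.6, -0.2]
width: 79.9
grasp_force: 0.0
```

```bash
cat > p18.py <<'E'
from plan import *
im,W=cloud('wrist'); save('w8',im)
P=W.reshape(-1,3); Q=P[(P[:,2]>122)&(P[:,2]<140)&(np.hypot(P[:,0]-420,P[:,1]-99)<40)]
print('can',cv2.minEnclosingCircle(Q[:,:2].astype(np.float32)),len(Q),np.median(Q,0))
plan([(420.5,99.5,83,-20,80,25,2)])
E
python3 p18.py
```

```text
can ((420.35986328125, 100.59737396240234), 22.363073348999023) 3171 [420.99729746 102.29854429 130.23335046]
from [420.9 100.  199.5] -19.9 w 80.2 t 33.4
[[-0.001,0.001,0,0,0,0.117,80.0],[-0.001,0.001,0,-0.001,0,0.233,80.0],[-0.001,0.001,0,-0.001,0,0.35,80.0],[-0.001,0.001,0.001,-0.002,0,0.466,80.0],[-0.001,0.001,0.001,-0.002,-0.001,0.583,80.0],[-0.001,0.001,0.001,-0.002,-0.001,0.583,80.0],[-0.001,0.001,0.001,-0.002,-0.001,0.583,80.0]]
```

View pics/w8.png

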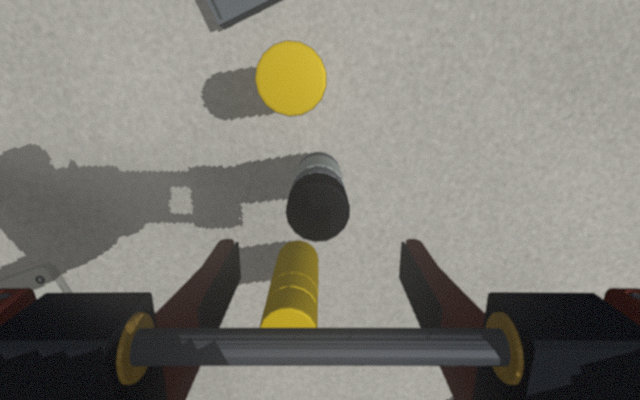

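The can's black cap is at (318,205), centred between the fingers. The yellow cans at (290,78) and (290,285) are clear of both fingers.

Call:
servo_tool:
  rows:
    - [0,0,0,0,0,0.117,80]
    - [0,0,0,0,0,0.233,80]
    - [0,0,0,0.001,0,0.35,80]
    - [0,0.001,0,0.001,0,0.466,80]
    - [0,0.001,0,0.002,-0.002,0.55,80]
    - [0,0.001,0,0.002,-0.002,0.583,80]
    - [0,0.001,0,0.002,-0.002,0.583,80]
    - [0,0.001,0,0.002,-0.002,0.583,80]

```text
t: 34.4
ee_pos: [420.5, 99.9, 83.6]
orientation: [-2.573, -1.802, -0.001]
ft_force: [-0.6, 0.0, 0.2]
width: 80.0
grasp_force: 0.0
```

Call:
servo_tool:
  rows:
    - [0,0,0,0,0,0,60]
    - [0,0,0,0,0,0,50]
    - [0,0,0,0,0,0,30]
    - [0,0,0,0,0,0,0]
    - [0,0,0,0,0,0,0]
    - [0,0,0,0,0,0,0]

```text
t: 35.15
ee_pos: [419.9, 99.7, 83.1]
orientation: [-2.573, -1.802, 0.001]
ft_force: [-1.3, -0.6, 2.0]
width: 44.5
grasp_force: 30.0
```

```bash
cat > p19.py <<'E'
from plan import *
x,y=ctrl.get_obs()['ee_pos'][:2]
plan([(x,y,170,-20,0,25,0),(560,-270,170,-20,0,33,4)])
E
python3 p19.py
```

```text
from [419.9  99.7  83.1] -20.0 w 44.5 t 35.1
[[-0.001,0,0,0,0,-0.109,0.0],[-0.001,0,0,0,0,-0.217,0.0],[-0.001,0,0,0,0,-0.326,0.0],[-0.001,0,0,0,0,-0.435,0.0],[-0.001,0,0,-0.125,0.107,-0.435,0.0],[-0.001,0,0,-0.25,0.215,-0.435,0.0],[-0.001,0,0,-0.374,0.322,-0.435,0.0],[-0.001,0,0,-0.499,0.43,-0.435,0.0],[-0.001,0,0,-0.624,0.537,-0.435,0.0],[-0.001,0,0,-0.749,0.645,-0.435,0.0]]
[[0,0,0,-0.125,0.108,0,0.0],[0,0,0,-0.25,0.215,0,0.0],[0,0,0,-0.374,0.323,0,0.0],[0,0,0,-0.499,0.43,0,0.0],[0,0,0,-0.624,0.538,0,0.0],[0,0,0,-0.749,0.645,0,0.0],[0,0,0,-0.749,0.645,0,0.0],[0,0,0,-0.749,0.645,0,0.0],[0,0,0,-0.749,0.645,0,0.0],[0,0,0,-0.749,0.645,0,0.0]]
```

Call:
servo_tool:
  rows:
    - [0,0,0,0,0,-0.08,0]
    - [0,0,0,0,0,-0.2,0]
    - [0,0,0,0,0,-0.33,0]
    - [0,0,0,0,0,-0.435,0]
    - [0,0,0,-0.125,0.107,-0.435,0]
    - [0,0,0,-0.25,0.215,-0.435,0]
    - [0,0,0,-0.374,0.322,-0.435,0]
    - [0,0,0,-0.5,0.43,-0.435,0]
    - [0,0,0,-0.624,0.537,-0.435,0]
    - [0,0,0,-0.749,0.645,-0.435,0]

```text
t: 36.4
ee_pos: [489.9, -86.2, 169.6]
orientation: [-2.572, -1.801, 0.002]
ft_force: [0.9, 1.1, -1.3]
width: 44.5
grasp_force: 30.0
```

Call:
servo_tool:
  rows:
    - [0,0,0,-0.125,0.108,0,0]
    - [0,0,0,-0.25,0.215,0,0]
    - [0,0,0,-0.374,0.323,0,0]
    - [0,0,0,-0.5,0.43,0,0]
    - [0,0,0,-0.624,0.538,0,0]
    - [0,0,0,-0.7,0.605,0,0]
    - [0,0,0,-0.749,0.645,0,0]
    - [0,0,0,-0.749,0.645,0,0]
    - [0,0,0,-0.749,0.645,0,0]

```text
t: 37.52
ee_pos: [559.5, -269.2, 169.7]
orientation: [-2.572, -1.802, 0.001]
ft_force: [-0.0, 0.6, -1.2]
width: 44.6
grasp_force: 30.0
```

```bash
cat > p20.py <<'E'
from plan import *
plan([(560,-270,88,-20,0,20,3)])
E
python3 p20.py
```

```text
from [ 559.5 -269.2  169.7] -20.0 w 44.6 t 37.5
[[-0.001,0,0,-0.001,0.001,0.082,0.0],[-0.001,0,0,-0.001,0.002,0.163,0.0],[-0.001,0,0,-0.002,0.003,0.245,0.0],[-0.001,0,0,-0.002,0.003,0.327,0.0],[-0.001,0,0,-0.003,0.004,0.409,0.0],[-0.001,0,0,-0.003,0.004,0.409,0.0],[-0.001,0,0,-0.003,0.004,0.409,0.0],[-0.001,0,0,-0.003,0.004,0.409,0.0]]
```

Call:
servo_tool:
  rows:
    - [0,0,0,0,0.001,0.082,0]
    - [0,0,0,-0.001,0.002,0.163,0]
    - [0,0,0,-0.002,0.003,0.245,0]
    - [0,0,0,-0.002,0.003,0.327,0]
    - [0,0,0,-0.003,0.004,0.38,0]
    - [0,0,0,-0.003,0.004,0.4,0]
    - [0,0,0,-0.003,0.004,0.409,0]
    - [0,0,0,-0.003,0.004,0.409,0]
    - [0,0,0,-0.003,0.004,0.409,0]

```text
t: 38.65
ee_pos: [560.8, -271.1, 88.6]
orientation: [2.573, 1.802, -0.0]
ft_force: [-0.2, -0.3, -1.1]
width: 45.0
grasp_force: 30.0
```

Call:
servo_tool:
  rows:
    - [0,0,0,0,0,0,46]
    - [0,0,0,0,0,0,50]
    - [0,0,0,0,0,0,60]
    - [0,0,0,0,0,0,75]
    - [0,0,0,0,0,0,75]

```text
t: 39.28
ee_pos: [560.5, -270.9, 88.1]
orientation: [-2.573, -1.802, 0.001]
ft_force: [-0.1, -0.6, -0.9]
width: 74.0
grasp_force: 0.0
```

Call:
servo_tool:
  rows:
    - [0,0,0,0,0,-0.12,75]
    - [0,0,0,0,0,-0.3,75]
    - [0,0,0,0,0,-0.5,75]
    - [0,0,0,0,0,-0.7,75]
    - [0,0,0,0,0,-0.7,75]

```text
t: 39.9
ee_pos: [562.4, -271.9, 231.8]
orientation: [2.569, 1.799, 0.004]
ft_force: [0.1, -0.3, -0.1]
width: 75.0
grasp_force: 0.0
```

Call:
servo_tool:
  rows:
    - [0,0,0,0.2,-0.2,-0.1,75]
    - [0,0,0,0.4,-0.4,-0.1,75]
    - [0,0,0,0.6,-0.6,-0.1,75]
    - [0,0,0,0.9,-0.8,-0.1,75]
    - [0,0,0,0.98,-0.9,-0.1,75]
    - [0,0,0,0.98,-0.9,-0.1,75]
    - [0,0,0,0.98,-0.9,-0.1,75]

```text
t: 40.78
ee_pos: [458.6, -25.5, 247.8]
orientation: [-2.573, -1.802, 0.002]
ft_force: [0.2, -0.3, -0.7]
width: 74.9
grasp_force: 0.0
```

```bash
cat > p21.py <<'E'
from h import *
im,W=cloud('top'); save('top9',im); P=W.reshape(-1,3)
def loc(c,yaw,p): a=np.radians(-yaw); return np.round(np.array([[np.cos(a),-np.sin(a)],[np.sin(a),np.cos(a)]])@(np.array(p)-c),1)
def f(n,c,yaw,g,r,zl,zh,circ=False):
    Q=P[(P[:,2]>zl)&(P[:,2]<zh)&(np.hypot(P[:,0]-g[0],P[:,1]-g[1])<r)]; q=Q[:,:2].astype(np.float32)
    m=cv2.minAreaRect(q); e=cv2.minEnclosingCircle(q)[0] if circ else m[0]
    print(n,loc(c,yaw,e),np.round(m[1]),round(m[2],1),'top z',np.round(np.median(Q[:,2]),1))
t2,t3=(502,309.5),(519,-314)
f('scr handle',t2,4.3,(447,311),60,28,50); f('spray head',t2,4.3,(582,331),50,140,165)
f('brush ridge',t3,5.8,(523,-360),60,70,90); f('tin',t3,5.8,(480,-280),45,47,65,1); f('can',t3,5.8,(560,-270),40,122,145,1)
E
python3 p21.py
```

```text
scr handle [-54.8   2.4] [98. 28.] 3.1 top z 41.2
spray head [79.9 13.9] [24. 72.] 0.3 top z 153.3
brush ridge [ -0.9 -46.3] [92. 24.] 5.6 top z 79.8
tin [-36.1  38. ] [61. 61.] 45.2 top z 54.9
can [46.4 39.8] [42. 44.] 1.3 top z 134.2
```

View pics/top9.png

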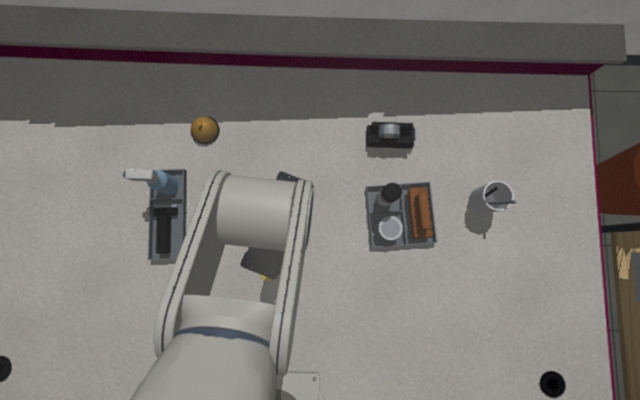

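The top view shows all five things seated centrally in their bays: spray (160,178), scraper (164,228), can (390,192), tin (390,228) and brush (420,212). The bell, dispenser and pen pot haven't moved, so I'll hand the job in.

```bash
python3 -c "
from workcell import ctrl
print(ctrl.close_job())"
```

```text
the job is handed in; nothing more can be done
None
```

Both kits are made up and handed in at about 41 s: the last measurements had all five things flat and near the centre of their bays, and the bell, tape dispenser and pen pot were not touched. The hand-in gave no verdict back.

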